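# Slide the power supply home into its bay

### The arm

A 6-joint arm with a two-finger parallel gripper is mounted at the origin on the work surface. World frame = base frame: x ahead of the robot, y to its left, z up, the work surface at z = 0. Lengths are in m, angles in rad, forces in N, time in s.
With the tool pointing down it reaches from about 0.375 to 0.9 m from the base axis. Payload 3.1 kg.
Tool frame: the origin (TCP) lies at the very end of the fingers, on their centre line; the grasp point (between the pads) lies 19 mm behind it; z points along the fingers, y is the direction in which the jaws open and shut (so a half turn about z gives the same grasp; the last joint's range is limited). The gripper opens to 87 mm and grips with 3 to 60 N. Pads are 19 mm wide; open, the fingers measure 117 mm over their backs; the gripper's body (75 mm by 190 mm) begins 51 mm behind the grasp point.
Start: joints at [1.038, 0.527, 1.433, -0, 1.181, -0.178], TCP at [0.216, 0.586, 0.223] pointing down, gripper open.
Joint ranges: [-3.08, 3.08], [-0.75, 2.2], [0.22, 2.44], [-1.43, 4.57], [0, 2.65], [-2.85, 2.85]. Speed limits (rad/s): [2.79, 2.79, 3.14, 3.14, 3.14, 3.14].

### API

Orientations are given as a unit quaternion [x, y, z, w].
In Python, from rig import robot gives the robot as it stands.
- The arm moves only by the tool arm_command, never from a script. Its argument "targets" is a list of rows, each a list of 5 numbers: the shift along the tool's x, y, z in cm, then the turn about the tool's z in rad, then the finger opening in cm, from 0 to 8.7. In form: [[dx, dy, dz, spin, hand], ...]. A call has 1 to 5 rows; each row is the pose to reach, as a shift and turn from the pose commanded when the call began, along the tool's axes at that moment; what a row does not reach only later rows make up. A row lasts 1/8 s, in which the tool goes at most 62.5 mm and 10.7 degrees, less where a joint would pass 70% of its speed; a pose out of reach is approached as far as the arm can. A call with a gripper value outside its range is refused whole. The fingers move at their own pace and stop on an object; "newtons" is the grip in N (left out, the last holds). Time passes only in rows, so rows that repeat a pose let the fingers close. It gives the time, the measured TCP pose, the force and the opening at its end, in the units of the state.
- robot.get_obs(): the state, without advancing time (a new reading comes with each control period).
- robot.camera(name): name is "scene" or "top" or "wrist"; returns (picture, depth): 420x560x3 uint8, red, green, blue; 420x560 float32, m along the optical axis (not along the pixel's ray), 0 where there is no reading.
- robot.camera_model(name): a dict with "mtx" (3x3 intrinsics, pixels), "extrinsics" (4x4, takes a point from world to camera coordinates). Camera axes: x right, y up, looking along -z (the intrinsics and any distortion apply to the point x, -y, -z); pixel columns grow to the right and rows downward; lengths in m; the calibration is good to about 2 mm. A picture is of the moment at which its call begins: read the wrist's pose just before it. camera_model takes no time and is no camera call; for the wrist camera it gives the pose at the moment of the call.
- robot.hand_in(): hands the job in, once; it reports no verdict.
The state is a dict: "time": time; "q": joint angles; "joint_velocities": joint speeds; "joint_torque": joint torques, N m; "position": TCP position; "tool_rot": TCP orientation; "ft_force": force on the tool from outside, world axes, zero at the start; "moment": the same for the moment, N m; "grip_width": finger opening in m.
Only numpy, scipy, OpenCV 4.12 (cv2) and the standard library are available. Lean on these libraries where they do the work, as an engineer would, in place of code of your own. Each camera call takes 0.05 s, during which the arm holds its last target.

### The job

The power supply lies loose and askew in its bay along the left side wall of the open computer chassis. Without gripping or lifting it, push it along the chassis floor with your fingertips into the rear left corner of the chassis until it sits square, its rear end flush against the rear panel and its long side flush against the side wall, so that its screw holes meet those in the panel. Do not bump the motherboard, and leave everything else where it lies.

Things in the scene. Friction and masses are not known exactly. Their poses are not given: they have to be found in the camera images.
- psu: the power supply: dark steel box 150 (x) x 81.5 (y) x 40.5 (z) mm, 0.5 to 0.9 kg, paper label on top, loose on the chassis floor. Origin: centre of its underside; +x points to its rear end (the face with fan mouth and mains inlet), -x to the end with the cable sockets, which faces the robot. A push of about 2 to 8 N slides it
- psu_corner (a point): the power supply's rear left bottom corner (75 mm along its +x, 40.75 mm along its +y from its origin); it belongs at bay_corner
- chassis: open computer chassis that does not move: sheet-steel tray 318 (x) x 402 (y) mm, cover off. Origin: under its centre, on the mat; +x points to its rear panel, away from the robot, +y to its left side wall. Floor top 8 mm, wall tops 56 mm, front bezel top 58 mm above the mat. Inner faces: rear panel x = 152.5, front wall x = -152.5, side walls y = +192.5 and -192.5 mm
- bay_corner (a point): the bay's rear left corner: where the inner faces of rear panel and left side wall meet, at floor level; same axes as the chassis. The bay is the empty floor, 212 mm wide, between left side wall and motherboard; the rear panel has a rectangular cutout with four screw holes at this corner
- board: the motherboard, 170 x 170 mm, screwed into the rear right part of the chassis, beside the bay; origin: centre of the board, at chassis floor level (board face 7.6 mm above the floor); same axes as the chassis. Its edge toward the bay lies 85 mm along its +y. Its tallest parts reach 41 mm above the floor
- ssd: 2.5-inch solid-state drive, flat plate 70 x 100 x 7 mm, loose on the chassis floor in front of the motherboard; origin: centre of its underside
- fan: small black cooling fan, 28 x 40 x 40 mm (x, y, z), standing loose on edge on the chassis floor between motherboard and front wall; origin: centre of its underside
- cooler: processor cooler, 90 x 90 mm black foot frame with aluminium fins over copper pipes, 61 mm tall, loose on the mat; origin: centre of its underside
- ram_a: memory module lying flat on the mat, 30 x 133 x 4 mm; origin: centre of its underside
- ram_b: a second, equal memory module lying flat on the mat; origin: centre of its underside
- cpu: processor, flat square 40 x 40 x 4.5 mm, on the mat; origin: centre of its underside
- io_shield: punched steel port cover plate 44 x 159 x 4 mm, flat on the mat to the right of the chassis; origin: centre of its underside
- screwdriver: screwdriver with amber handle 29 mm thick, 190 mm long, on the mat to the right of the chassis; origin: under its middle, tip toward its +x

How it is judged:
By the outcome, as a careful person would: the job done as asked, in the order asked, and still so for the second after the job is handed in, with the robot touching nothing.
It also fails if it takes over 48 s, if anything falls off the work surface, if the arm or the gripper's body presses on something with over 40 N, if the wrist force passes 120 N, or if a joint passes its speed limit or range.

## Working session

There is one attempt and no reset: what is moved stays moved. The work goes in short steps, Python scripts to look and compute and a tool call to move; the robot and the scene stay as the last step left them, time stands still between calls to the robot, and variables do not carry over. Pictures are saved under pics/ and viewed, and the job is handed in when it is done.

Besides the shell and the picture viewer there is one more tool, called after "Call:" as name([rows], argument=value, ...), one row to a line, values as JSON. arm_command: Moves the arm, as the interface text tells. Its arguments: {"type":"object","properties":{"targets":{"type":"array","items":{"type":"array","items":{"type":"number"}}},"newtons":{"type":"number"}},"required":["targets"]}

```bash
mkdir -p pics; ls
cat > h.py <<'E'
from rig import robot
import numpy as np, cv2
def snap(n,f):
    m=robot.camera_model(n); p,d=robot.camera(n)
    cv2.imwrite(f'pics/{f}.png',p[:,:,::-1]); np.savez(f'pics/{f}.npz',p=p,d=d,K=m['mtx'],E=m['extrinsics'])
    return p,d,m
def load(f): return np.load(f'pics/{f}.npz')
def px2w(z,u,v,h=None):
    K,E=z['K'],z['E']; r=np.array([(u-K[0,2])/K[0,0],-(v-K[1,2])/K[1,1],-1.])
    R,t=E[:3,:3],E[:3,3]; o=-R.T@t; dr=R.T@r
    s=(h-o[2])/dr[2] if h is not None else z['d'][int(round(v)),int(round(u))]
    return o+s*dr
def w2px(z,P):
    c=z['E'][:3,:3]@np.array(P)+z['E'][:3,3]; K=z['K']
    return K[0,0]*c[0]/-c[2]+K[0,2], K[1,1]*-c[1]/-c[2]+K[1,2]
E
python3 - <<'E'
from h import *
o=robot.get_obs(); print({k:np.round(v,3) for k,v in o.items()})
for n in('top','scene'):
    p,d,m=snap(n,n+'0'); print(n,m)
E
```

```text
pics
{'time': np.float64(0.0), 'q': array([ 1.038,  0.528,  1.434, -0.   ,  1.181, -0.178]), 'joint_velocities': array([ 0.001,  0.   ,  0.001,  0.001,  0.   , -0.   ]), 'joint_torque': array([ -0.   , -44.004, -17.659,   0.063,   0.058,  -0.   ]), 'position': array([0.216, 0.586, 0.222]), 'tool_rot': array([ 0.176,  0.984, -0.001, -0.   ]), 'ft_force': array([ 0.5  , -0.56 , -0.283]), 'moment': array([0.015, 0.   , 0.015]), 'grip_width': np.float64(0.087)}
top {'mtx': array([[381.34297467,   0.        , 279.33364102],
       [  0.        , 381.34297467, 208.66861749],
       [  0.        ,   0.        ,   1.        ]]), 'extrinsics': array([[-0.00490992, -0.9999395 ,  0.00984286, -0.02364777],
       [ 0.98324124, -0.00303363,  0.18228402, -0.54352453],
       [-0.18224314,  0.01057291,  0.98319665, -0.99125327],
       [ 0.        ,  0.        ,  0.        ,  1.        ]])}
scene {'mtx': array([[451.04439161,   0.        , 280.55837263],
       [  0.        , 451.04439161, 219.51015001],
       [  0.        ,   0.        ,   1.        ]]), 'extrinsics': array([[ 0.68985248,  0.72368935, -0.01942366, -0.36069865],
       [-0.49121342,  0.4876181 ,  0.72176032,  0.21876975],
       [ 0.53180158, -0.48836699,  0.69187048, -1.54807543],
       [ 0.        ,  0.        ,  0.        ,  1.        ]])}
```

View pics/top0.png

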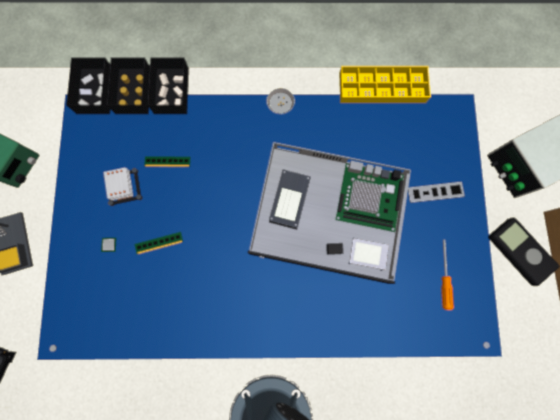

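View pics/scene0.png

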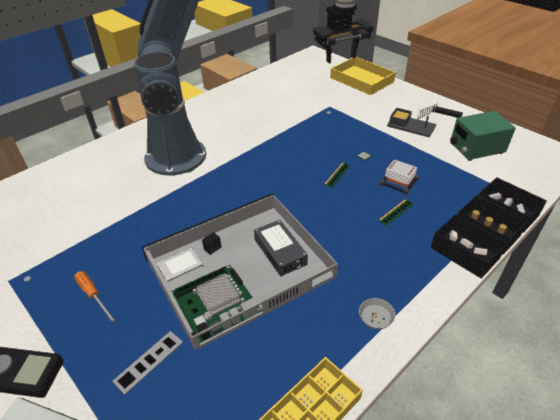

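Run:
```python
from h import *
z=load('top0')
c=z['p'][60:300,130:430,::-1]
cv2.imwrite('pics/topc.png',cv2.resize(c,None,fx=2.5,fy=2.5,interpolation=cv2.INTER_CUBIC))
```

```text
(no output)
```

View pics/topc.png

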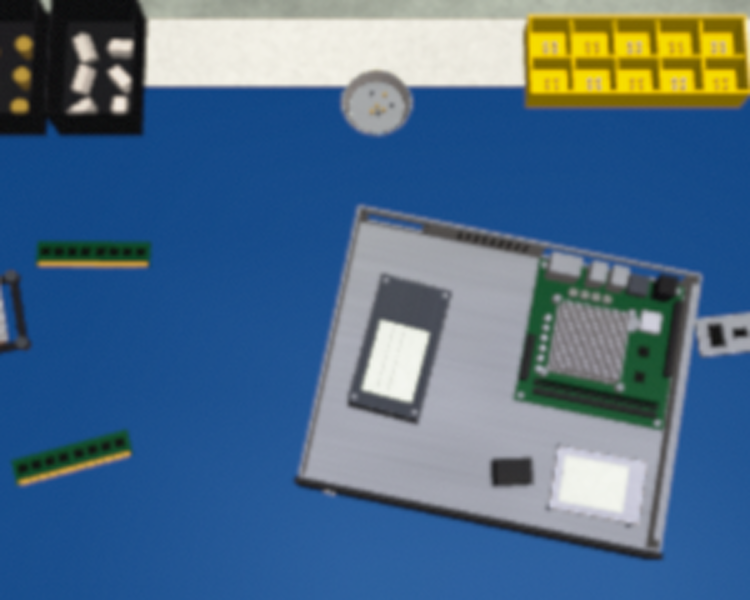

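```bash
cat > a.py <<'E'
from h import *
z=load('top0')
f=lambda u,v,h: px2w(z,130+u/2.5-.3,60+v/2.5-.3,h)
P={k:f(*v,.0485)for k,v in dict(RL=(382,275),RR=(450,290),FR=(417,421),FL=(350,405)).items()}
for k in P: print(k,P[k].round(4))
print(np.linalg.norm(P['RL']-P['FL']),np.linalg.norm(P['RL']-P['RR']))
d=(P['RL']+P['RR']-P['FL']-P['FR'])[:2];print('yaw psu',np.degrees(np.arctan2(d[1],d[0])),sum(P.values())/4)
C={k:f(*v,.056)for k,v in dict(RL=(360,207),RR=(701,274),FR=(660,555),FL=(297,482)).items()}
for k in C: print(k,C[k].round(4))
d=C['RL']-C['RR'];print(np.linalg.norm(d),'yaw',np.degrees(np.arctan2(-d[0],d[1])));d=C['RL']-C['FL'];print(np.linalg.norm(d),'yaw',np.degrees(np.arctan2(d[1],d[0])))
print(sum(C.values())/4)
m=robot.camera_model('wrist');E=m['extrinsics'];print(m);print('cam pos',-E[:3,:3].T@E[:3,3])
E
python3 a.py
```

```text
RL [ 0.6542 -0.0352  0.0485]
RR [ 0.6367 -0.1108  0.0485]
FR [ 0.49   -0.0721  0.0485]
FL [5.078e-01 5.000e-04 4.850e-02]
0.1506887713341869 0.07755106998197696
yaw psu -14.239925834193956 [ 0.57217664 -0.05439614  0.0485    ]
RL [ 0.7311 -0.0109  0.056 ]
RR [ 0.6524 -0.3895  0.056 ]
FR [ 0.3461 -0.3255  0.056 ]
FL [0.4242 0.0567 0.056 ]
0.38674379758655597 yaw -11.741473429165099
0.31430138627680904 yaw -12.421866775869136
[ 0.53845296 -0.16730858  0.056     ]
{'mtx': array([[330.36496934,   0.        , 280.8683911 ],
       [  0.        , 330.36496934, 206.58744569],
       [  0.        ,   0.        ,   1.        ]]), 'extrinsics': array([[ 0.34513907,  0.93854905, -0.00216888, -0.624627  ],
       [-0.90685116,  0.33288528, -0.25847315,  0.03160947],
       [-0.24186774,  0.09117603,  0.96601601, -0.38942044],
       [ 0.        ,  0.        ,  0.        ,  1.        ]])}
cam pos [0.15006002 0.61122657 0.38300184]
```

Call:
arm_command([
  [-4.3,-4.2,0,0,8],
  [-8.6,-8.4,0,0,8],
  [-12.9,-12.6,0,0,8],
  [-17.2,-16.8,0,0,8],
  [-21.5,-21.0,0,0,8],
])

```text
time: 0.72
position: [0.3459, 0.313, 0.2224]
tool_rot: [0.176, 0.984, -0.0, 0.0]
ft_force: [0.5, -0.3, 0.4]
grip_width: 0.0802
```

Call:
arm_command([
  [-4.3,-4.2,0,0.18,8],
  [-8.6,-8.4,0,0.36,8],
  [-12.9,-12.6,0,0.54,8],
  [-17.2,-16.8,0,0.72,8],
  [-21.5,-21.0,0,0.9,8],
])

```text
time: 1.35
position: [0.4748, 0.0414, 0.2224]
tool_rot: [0.589, 0.808, 0.0, -0.0]
ft_force: [1.3, 0.1, 0.6]
grip_width: 0.0799
```

Call:
arm_command([
  [-6,0.8,0,0.18,8],
  [-12,1.6,0,0.36,8],
  [-18.6,2.5,0,0.52,8],
  [-18.6,2.5,0,0.52,8],
])

```text
time: 1.85
position: [0.5582, -0.1301, 0.2222]
tool_rot: [0.777, 0.63, 0.0, 0.001]
ft_force: [0.4, 0.3, 0.2]
grip_width: 0.08
```

Run:
```python
from h import *
o=robot.get_obs();print(o['position'],o['tool_rot'],o['ft_force'])
snap('wrist','w1')
```

```text
[ 0.55815232 -0.13014293  0.22218726] [7.76707898e-01 6.29859415e-01 2.84504522e-04 1.37053514e-03] [0.36395049 0.26860739 0.21849742]
```

View pics/w1.png

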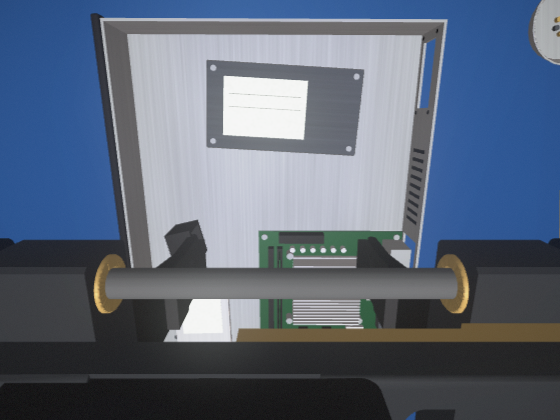

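Run:
```python
from h import *
z=load('w1')
c=z['p'][10:170,100:450,::-1]
cv2.imwrite('pics/w1c.png',cv2.resize(c,(787,360),interpolation=cv2.INTER_CUBIC))
```

```text
(no output)
```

View pics/w1c.png

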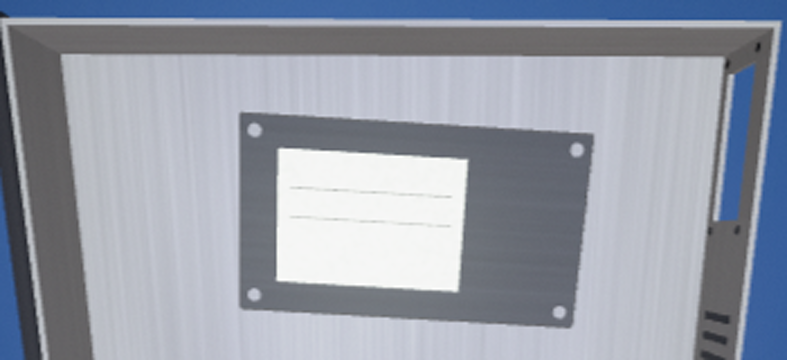

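Run:
```python
from h import *
z=load('w1')
f=lambda u,v,h: px2w(z,100+u/2.2486-.25,10+v/2.25-.25,h)
FL=f(61,54,.008);RL=f(726,57,.008);R2=f(697,355,.008)
print('floor',FL,RL,np.linalg.norm(FL-RL))
d=RL-FL;yaw=np.arctan2(d[1],d[0]);e=RL-R2;print('yaw',np.degrees(yaw),np.degrees(np.arctan2(-e[0],e[1])))
yaw=(yaw+np.arctan2(-e[0],e[1]))/2
R=np.array([[np.cos(yaw),-np.sin(yaw)],[np.sin(yaw),np.cos(yaw)]])
o=(FL+RL)[:2]/2-R@[0,.1925];print('origin',o)
P={k:f(*v,.0485) for k,v in dict(RL=(593,134),RR=(572,327),FR=(240,309),FL=(239,112)).items()}
for k in P: print(k,P[k][:2], (R.T@(P[k][:2]-o)*1000).round(1))
d=P['RL']+P['RR']-P['FL']-P['FR'];print('psu yaw',np.degrees(np.arctan2(d[1],d[0])),np.linalg.norm(d)/2,np.linalg.norm(P['RL']-P['RR']))
print('ctr',R.T@(sum(P.values())[:2]/4-o)*1000)
print('tcp',R.T@(robot.get_obs()['position'][:2]-o)*1000)
for u,v in((300,110),(140,120),(260,300)): print(px2w(z,u,v))
```

```text
floor [0.43494175 0.05392893 0.008     ] [ 0.73333216 -0.00978765  0.008     ] 0.3051174237852833
yaw -12.053586932939137 -11.571961302569726
origin [ 0.54472946 -0.16635255]
RL [ 0.65845879 -0.03315441] [ 84.1 153.7]
RR [ 0.63785763 -0.11111219] [79.8 73.1]
FR [ 0.49434909 -0.07286071] [-68.5  81.2]
FL [0.51522561 0.0055595 ] [-64.1 162.2]
psu yaw -15.024825210632766 0.14844569050038758 0.0806338822894848
ctr [  7.84404969 117.55601512]
tcp [ 3.91048084 39.90899728]
[ 0.59283423 -0.05707063  0.04721446]
[ 0.42077209 -0.030957    0.00700688]
[ 0.50240543 -0.27042369  0.01509347]
```

```bash
cat >> h.py <<'E'
YAW=np.radians(-11.95); OR=np.array([.5447,-.1664])
RC=np.array([[np.cos(YAW),-np.sin(YAW)],[np.sin(YAW),np.cos(YAW)]])
def ch(p): p=np.asarray(p); return RC.T@(p[:2]-OR)*1000
def tcp():
    o=robot.get_obs();q=o['tool_rot'];from scipy.spatial.transform import Rotation as T
    y=T.from_quat(q).as_matrix()[:2,1];print('t',o['time'],'tcp ch',ch(o['position']).round(1),'z',o['position'][2].round(4),'yawY rel',(np.degrees(np.arctan2(y[1],y[0]))-np.degrees(YAW)).round(2),'F ch',(RC.T@o['ft_force'][:2]).round(2),o['ft_force'][2].round(2))
E
python3 - <<'E'
from h import *
z=load('w1')
for u,v in((185,232),(175,240),(197,228),(205,238)):
  p=px2w(z,u,v);print(u,v,ch(p),p[2])
z=load('top0')
p=px2w(z,130+512/2.5,60+465/2.5,.048);print(ch(p));tcp()
E
```

```text
185 232 [-97.92013056 -10.22404372] 0.04465288888351243
175 240 [-108.90412034  -18.79213394] 0.046436366283197084
197 228 [-93.40585545 -16.94064134] 0.011523901403394154
205 238 [-85.5534693  -30.94178755] 0.007789785690112627
[-99.58376167 -29.48691469]
t 1.9 tcp ch [ 3.8 40. ] z 0.2219 yawY rel 0.16 F ch [ 0.51 -0.05] 0.43
```

Call:
arm_command([
  [0,0,6,0,8],
  [0,0,12,0,8],
  [0,0,17,0,8],
  [0,0,20.3,0,8],
  [0,0,20.3,0,8],
])

```text
time: 2.52
position: [0.5531, -0.1231, 0.0172]
tool_rot: [0.774, 0.633, -0.002, -0.004]
ft_force: [0.9, 0.5, 0.7]
grip_width: 0.0801
```

```bash
python3 -c "
from h import *
tcp()"
```

```text
t 2.525 tcp ch [-0.8 44.1] z 0.0172 yawY rel 0.43 F ch [0.76 0.63] 0.75
```

Call:
arm_command([
  [1,0,0,0,8],
  [2,0,0,0,8],
  [2.8,0,0,0,8],
  [3.5,0,0,0,8],
  [4.2,0,0,0,8],
])

```text
time: 3.15
position: [0.5662, -0.0861, 0.0213]
tool_rot: [0.775, 0.632, 0.0, 0.003]
ft_force: [-1.5, -6.6, 3.1]
grip_width: 0.0802
```

```bash
python3 -c "
from h import *
tcp()"
```

```text
t 3.15 tcp ch [ 4.4 83.1] z 0.0213 yawY rel 0.42 F ch [-0.1  -6.72] 3.08
```

Call:
arm_command([
  [0.5,0,0,0,8],
  [1.0,0,0,0,8],
  [1.4,0,0,0,8],
  [1.6,0,0,0,8],
  [1.6,0,0,0,8],
])

```text
time: 3.78
position: [0.5693, -0.0704, 0.0213]
tool_rot: [0.775, 0.632, 0.0, 0.002]
ft_force: [-0.8, -6.8, 3.6]
grip_width: 0.08
```

```bash
python3 -c "
from h import *
tcp()
snap('wrist','w2')"
```

```text
t 3.775 tcp ch [ 4.1 99. ] z 0.0213 yawY rel 0.39 F ch [ 0.61 -6.83] 3.6
```

View pics/w2.png

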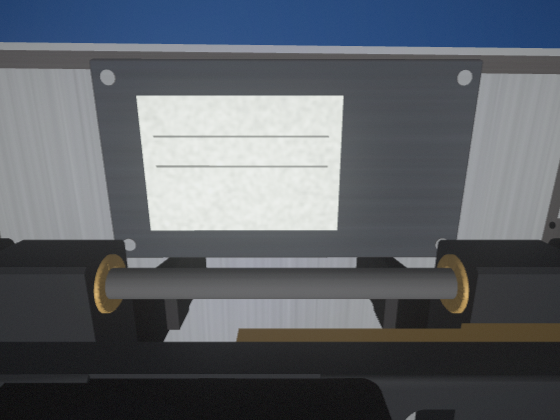

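Call:
arm_command([
  [0.15,0,0,0,8],
  [0.3,0,0,0,8],
  [0.3,0,0,0,8],
])

```text
time: 4.2
position: [0.5691, -0.07, 0.0214]
tool_rot: [0.775, 0.632, -0.001, 0.003]
ft_force: [-4.7, -15.8, 4.8]
grip_width: 0.08
```

```bash
python3 -c "
from h import *
tcp()"
```

```text
t 4.2 tcp ch [ 3.9 99.3] z 0.0214 yawY rel 0.32 F ch [ -1.32 -16.39] 4.79
```

Call:
arm_command([
  [-1,0,0,0,8],
  [-2.2,0,0,0,8],
  [-2.5,0,-5,0,8],
  [-2.5,0,-11,0,8],
  [-2.5,0,-11,0,8],
])

```text
time: 4.82
position: [0.5667, -0.0913, 0.1343]
tool_rot: [0.775, 0.632, 0.003, 0.004]
ft_force: [0.9, 0.4, -0.9]
grip_width: 0.0799
```

```bash
python3 -c "
from h import *
tcp()
snap('wrist','w3')"
```

```text
t 4.825 tcp ch [ 5.9 78. ] z 0.1343 yawY rel 0.34 F ch [0.83 0.59] -0.92
```

View pics/w3.png

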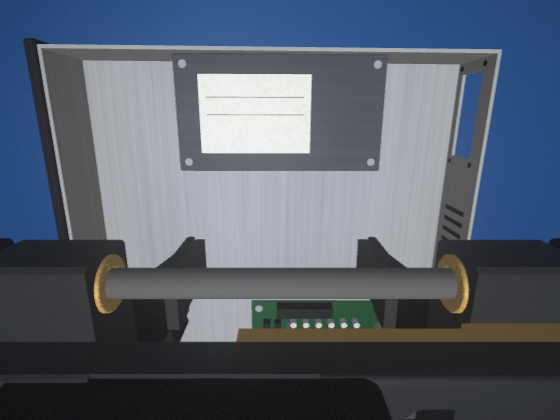

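```bash
python3 -c "
from h import *
z=load('w3')
for u,v in((173,53),(387,54),(383,171),(180,170)): print(ch(px2w(z,u,v,.0485)))
for u,v in((84,61),(464,66)): print('floor',ch(px2w(z,u,v,.008)))
"
```

```text
[-68.12345007 191.80037738]
[ 79.16585631 192.49790195]
[ 83.56775308 111.20552731]
[-69.14670488 111.06877812]
floor [-151.47627612  192.15955539]
floor [155.09266767 191.11181752]
```

Call:
arm_command([
  [1.5,-2,0,-0.18,4],
  [3.0,-4,0,-0.36,4],
  [4.5,-6,0,-0.54,4],
  [6,-8,0,-0.72,4],
  [7.5,-10,0,-0.9,4],
])

```text
time: 5.5
position: [0.4784, 0.0043, 0.1281]
tool_rot: [0.42, 0.907, -0.0, -0.002]
ft_force: [-0.1, 0.0, 0.1]
grip_width: 0.0426
```

Call:
arm_command([
  [0,0,0,-0.18,4],
  [0,0,0,-0.36,4],
  [0,0,0,-0.54,4],
  [0,0,0,-0.67,4],
  [0,0,0,-0.67,4],
])

```text
time: 6.12
position: [0.4792, 0.0037, 0.1283]
tool_rot: [0.102, 0.995, 0.0, -0.002]
ft_force: [-0.5, 0.3, -0.1]
grip_width: 0.0402
```

```bash
python3 -c "
from h import *
tcp()"
```

```text
t 6.125 tcp ch [-99.3 152.9] z 0.1283 yawY rel 90.2 F ch [-0.56  0.14] -0.12
```

Call:
arm_command([
  [0,0,5,0,4],
  [0,0,9,0,4],
  [0,0,11,0,4],
  [0,0,11,0,4],
])

```text
time: 6.62
position: [0.4787, 0.0037, 0.0177]
tool_rot: [0.103, 0.995, 0.0, -0.003]
ft_force: [0.4, -0.5, 0.8]
grip_width: 0.0407
```

```bash
python3 -c "
from h import *
tcp()"
```

```text
t 6.625 tcp ch [-99.8 152.7] z 0.0177 yawY rel 90.17 F ch [ 0.53 -0.42] 0.8
```

Call:
arm_command([
  [-1,0,0,0,4],
  [-2,0,0,0,4],
  [-2.8,0,0,0,4],
  [-3.6,0,0,0,4],
  [-4.4,0,0,0,4],
])

```text
time: 7.25
position: [0.5158, -0.0038, 0.0202]
tool_rot: [0.102, 0.995, 0.001, -0.008]
ft_force: [-12.4, 1.0, 9.1]
grip_width: 0.04
```

```bash
python3 -c "
from h import *
tcp();snap('wrist','w4')"
```

```text
t 7.25 tcp ch [-61.9 153.1] z 0.0202 yawY rel 90.25 F ch [-12.37  -1.59] 9.12
```

View pics/w4.png

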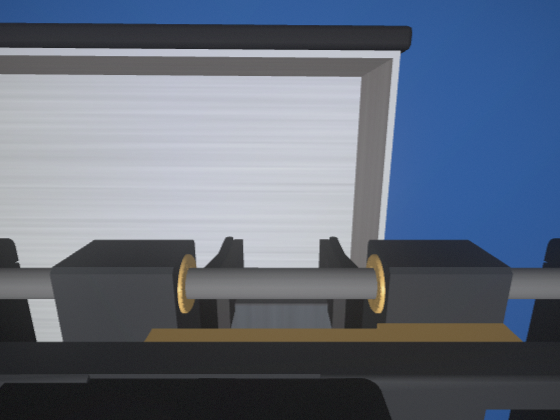

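Call:
arm_command([
  [-0.7,0,-0.3,0,4],
  [-1.4,0,-0.4,0,4],
  [-2.1,0,-0.4,0,4],
  [-2.8,0,-0.4,0,4],
  [-3.4,0,-0.4,0,4],
])

```text
time: 7.92
position: [0.5518, -0.0113, 0.0239]
tool_rot: [0.102, 0.995, 0.001, -0.006]
ft_force: [-11.2, 1.7, 9.1]
grip_width: 0.0404
```

```bash
python3 -c "
from h import *
tcp();snap('top','t2');snap('scene','s2')
z=load('t2');cv2.imwrite('pics/t2c.png',cv2.resize(z['p'][110:300,220:430,::-1],None,fx=3,fy=3,interpolation=cv2.INTER_CUBIC))"
```

```text
t 7.925 tcp ch [-25.2 153.2] z 0.0239 yawY rel 90.28 F ch [-11.36  -0.63] 9.11
```

View pics/t2c.png

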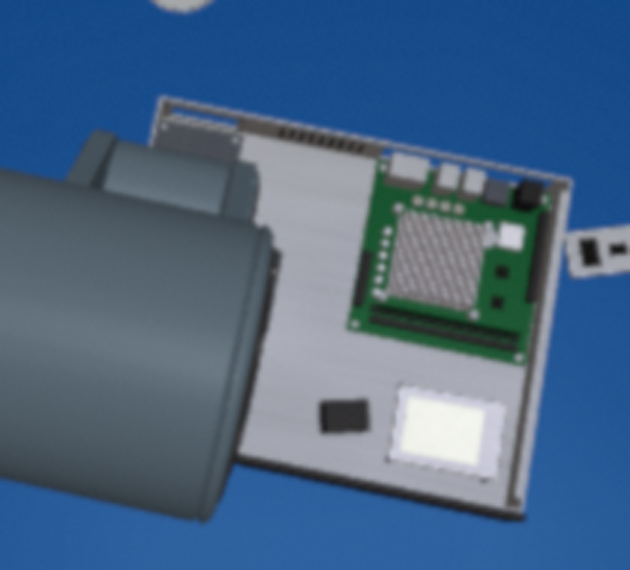

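Call:
arm_command([
  [-0.5,0,0,0,4],
  [-1.0,0,0,0,4],
  [-1.4,0,0,0,4],
  [-1.6,0,0,0,4],
  [-1.6,0,0,0,4],
])

```text
time: 8.65
position: [0.5671, -0.0145, 0.0239]
tool_rot: [0.102, 0.995, 0.001, -0.006]
ft_force: [-12.7, 1.7, 9.8]
grip_width: 0.0402
```

Call:
arm_command([
  [-0.2,0,0,0,4],
  [-0.2,0,0,0,4],
])

```text
time: 8.9
position: [0.567, -0.0145, 0.0239]
tool_rot: [0.102, 0.995, 0.001, -0.008]
ft_force: [-16.0, 1.7, 13.1]
grip_width: 0.04
```

```bash
python3 -c "
from h import *
tcp()"
```

```text
t 8.9 tcp ch [ -9.6 153.2] z 0.0239 yawY rel 90.29 F ch [-16.04  -1.62] 13.08
```

Call:
arm_command([
  [-0.2,0,0,0,4],
  [-0.3,0,0,0,4],
  [-0.3,0,0,0,4],
])

```text
time: 9.28
position: [0.567, -0.0145, 0.0239]
tool_rot: [0.101, 0.995, 0.001, -0.011]
ft_force: [-19.7, 3.0, 16.2]
grip_width: 0.0399
```

```bash
python3 -c "
from h import *
tcp()"
```

```text
t 9.275 tcp ch [ -9.6 153.2] z 0.0239 yawY rel 90.31 F ch [-19.9   -1.17] 16.23
```

Firm contact at the rear panel. Back off, rise and look.

Call:
arm_command([
  [1,0,0,0,4],
  [2.5,0,0,0,4],
  [3.0,0,-5,0,4],
  [3.0,0,-11,0,4],
  [3,0,-14,0,4],
])

```text
time: 9.9
position: [0.5527, -0.0117, 0.1681]
tool_rot: [0.102, 0.995, -0.001, 0.006]
ft_force: [0.6, -0.2, -0.3]
grip_width: 0.0398
```

```bash
python3 -c "
from h import *
tcp();snap('wrist','w5');snap('scene','s3')"
```

```text
t 9.9 tcp ch [-24.2 153. ] z 0.1681 yawY rel 90.27 F ch [ 0.66 -0.08] -0.32
```

View pics/w5.png

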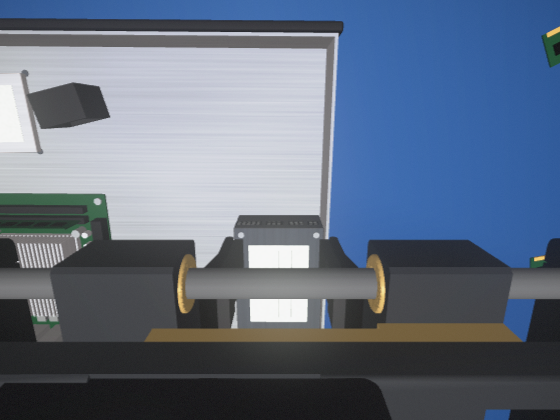

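View pics/s3.png

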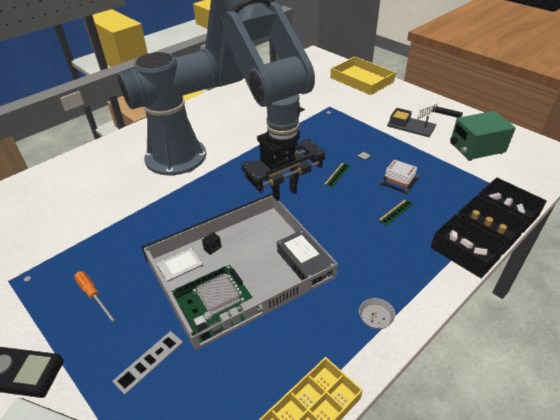

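Call:
arm_command([
  [-1.7,-1.5,0,0.18,8],
  [-3.4,-3,0,0.36,8],
  [-5.1,-4.5,0,0.54,8],
  [-6.8,-6,0,0.72,8],
  [-8.4,-7.5,0,0.9,8],
])

```text
time: 10.62
position: [0.6169, -0.1023, 0.1628]
tool_rot: [0.527, 0.85, 0.0, 0.001]
ft_force: [0.4, -0.1, -0.8]
grip_width: 0.0775
```

Call:
arm_command([
  [0,0,0.8,0.18,8],
  [0,0,1.6,0.36,8],
  [0,0,2.4,0.54,8],
  [0,0,3,0.67,8],
  [0,0,3,0.67,8],
])

```text
time: 11.25
position: [0.6157, -0.1014, 0.1323]
tool_rot: [0.775, 0.632, 0.0, 0.0]
ft_force: [0.0, 0.8, 0.4]
grip_width: 0.0802
```

```bash
python3 -c "
from h import *
tcp();snap('wrist','w6')
z=load('w6');cv2.imwrite('pics/w6c.png',cv2.resize(z['p'][30:190,100:500,::-1],None,fx=2,fy=2,interpolation=cv2.INTER_CUBIC))"
```

```text
t 11.25 tcp ch [56.  78.3] z 0.1323 yawY rel 0.4 F ch [-0.13  0.78] 0.38
```

View pics/w6.png

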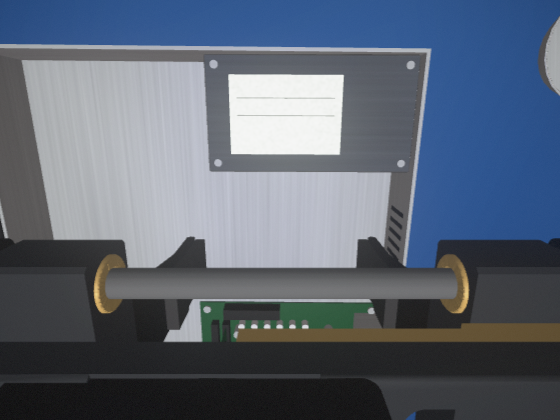

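View pics/w6c.png

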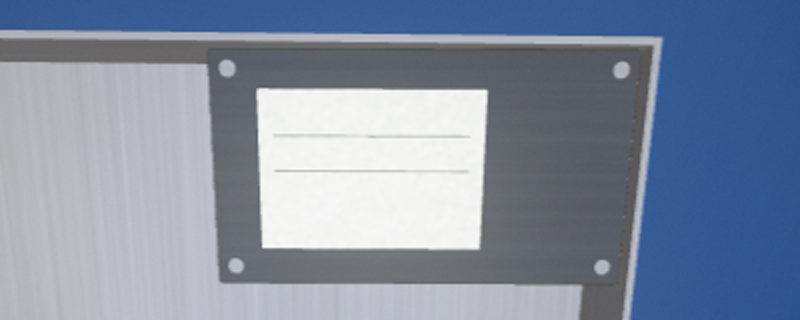

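```bash
python3 -c "
from h import *
z=load('w6')
W=lambda x,y,h: np.r_[OR+RC@(np.array([x,y])/1000),h]
f=lambda x,y,h: ((np.array(w2px(z,W(x,y,h)))-[100,30])*2).round(1)
for n,a in dict(rimRL=(152.5,192.5,.056),pRL=(152.5,192.5,.0485),pRR=(152.5,111,.0485),rimRR=(152.5,111,.056),pFR=(2.5,111,.0485),pFL=(2.5,192.5,.0485),rimFL=(2.5,192.5,.056),bl=(-40,192.5,.008),slot=(152.5,100,.008)).items(): print(n,f(*a))
print([ch(px2w(z,100+u/2,30+v/2,.0485)) for u,v in((641,50),(622,284),(220,281),(208,49))])
cv2.imwrite('pics/w6d.png',cv2.resize(z['p'][40:200,370:450,::-1],None,fx=5,fy=3.7,interpolation=cv2.INTER_CUBIC))
"
```

```text
rimRL [656.7  44.3]
pRL [647.2  48.5]
pRR [621.  285.2]
rimRR [628.8 288.5]
pFR [219.5 281.8]
pFL [208.2  44.5]
rimFL [203.1  40.2]
bl [124.8  63. ]
slot [583.2 295.3]
[array([150.42557618, 192.00224425]), array([152.84221806, 111.43589377]), array([  2.69819239, 111.29175599]), array([  2.3706441 , 191.09440314])]
```

View pics/w6d.png

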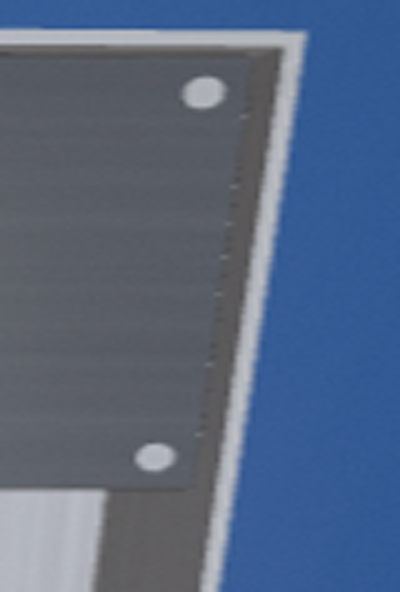

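Call:
arm_command([
  [0,1,5,0,8],
  [0,1.8,9,0,8],
  [0,1.8,11,0,8],
  [0,1.8,11,0,8],
])

```text
time: 11.8
position: [0.6318, -0.1045, 0.0222]
tool_rot: [0.775, 0.632, -0.001, -0.001]
ft_force: [0.5, 0.9, 1.2]
grip_width: 0.0799
```

Call:
arm_command([
  [1.0,0,0,0,8],
  [1.6,0,0,0,8],
  [2.0,0,0,0,8],
  [2.2,0,0,0,8],
  [2.2,0,0,0,8],
])

```text
time: 12.42
position: [0.6376, -0.0849, 0.025]
tool_rot: [0.775, 0.632, -0.0, 0.001]
ft_force: [-2.4, -4.4, 3.5]
grip_width: 0.0802
```

```bash
python3 -c "
from h import *
tcp()"
```

```text
t 12.425 tcp ch [74. 99.] z 0.025 yawY rel 0.32 F ch [-1.48 -4.76] 3.53
```

Call:
arm_command([
  [0.2,0,0,0,8],
  [0.4,0,0,0,8],
  [0.4,0,0,0,8],
])

```text
time: 12.8
position: [0.6376, -0.0847, 0.025]
tool_rot: [0.775, 0.632, -0.002, 0.003]
ft_force: [-6.3, -14.8, 4.7]
grip_width: 0.0796
```

```bash
python3 -c "
from h import *
tcp()"
```

```text
t 12.8 tcp ch [74.  99.2] z 0.025 yawY rel 0.29 F ch [ -3.12 -15.74] 4.67
```

Call:
arm_command([
  [-1,0,0,0,8],
  [-2.2,0,0,0,8],
  [-2.4,-3,-4,0,8],
  [-1.0,-6,-8,-0.18,8],
  [0,-10,-10,-0.36,8],
])

```text
time: 13.42
position: [0.5411, -0.0593, 0.1255]
tool_rot: [0.647, 0.762, 0.001, 0.002]
ft_force: [-0.1, 0.4, 0.5]
grip_width: 0.08
```

```bash
python3 -c "
from h import *
tcp()"
```

```text
t 13.425 tcp ch [-25.7 104.1] z 0.1255 yawY rel 21.28 F ch [-0.15  0.42] 0.49
```

Call:
arm_command([
  [1.2,0.3,0,-0.18,4.5],
  [2.4,0.6,0,-0.36,4.5],
  [3.6,1,0,-0.54,4.5],
  [4.65,1.3,0,-0.72,4.5],
  [4.65,1.3,0,-0.9,4.5],
])

```text
time: 14.05
position: [0.5456, -0.0102, 0.1236]
tool_rot: [0.25, 0.968, 0.0, -0.0]
ft_force: [-0.5, -0.5, 0.2]
grip_width: 0.0461
```

Call:
arm_command([
  [0,0,0,-0.15,4.5],
  [0,0,0,-0.295,4.5],
  [0,0,5,-0.295,4.5],
  [0,0,9,-0.295,4.5],
  [0,0,10,-0.295,4.5],
])

```text
time: 14.68
position: [0.5439, -0.0107, 0.0214]
tool_rot: [0.109, 0.994, 0.0, -0.002]
ft_force: [-0.3, -0.0, 0.6]
grip_width: 0.045
```

```bash
python3 -c "
from h import *
tcp()"
```

```text
t 14.675 tcp ch [-33.  152.1] z 0.0214 yawY rel 89.42 F ch [-0.32 -0.08] 0.63
```

Call:
arm_command([
  [-1.0,0,0,-0.01,4.5],
  [-1.7,0,-0.1,-0.01,4.5],
  [-2.1,0,-0.2,-0.01,4.5],
  [-2.5,0,-0.2,-0.01,4.5],
  [-2.5,0,-0.2,-0.01,4.5],
])

```text
time: 15.3
position: [0.5669, -0.0158, 0.0261]
tool_rot: [0.104, 0.995, 0.0, -0.003]
ft_force: [-6.0, 0.2, 4.8]
grip_width: 0.0446
```

```bash
python3 -c "
from h import *
tcp()"
```

```text
t 15.3 tcp ch [ -9.4 151.9] z 0.0261 yawY rel 90.03 F ch [-5.91 -1.04] 4.79
```

Call:
arm_command([
  [-0.3,0,0,0,4.5],
  [-0.6,0,0,0,4.5],
  [-0.8,0,0,0,4.5],
  [-0.8,0,0,0,4.5],
])

```text
time: 15.8
position: [0.5668, -0.0157, 0.0258]
tool_rot: [0.104, 0.995, 0.001, -0.012]
ft_force: [-17.2, 2.1, 14.5]
grip_width: 0.0453
```

```bash
python3 -c "
from h import *
tcp()"
```

```text
t 15.8 tcp ch [ -9.6 152. ] z 0.0258 yawY rel 90.06 F ch [-17.3   -1.49] 14.48
```

Call:
arm_command([
  [1,0,0,0,4.5],
  [2.5,0,0,0,4.5],
  [3.0,0,-5,0,4.5],
  [3.0,0,-11,0,4.5],
  [0,0,-16,0.18,4.5],
])

```text
time: 16.42
position: [0.5771, -0.0178, 0.1882]
tool_rot: [0.195, 0.981, 0.0, 0.0]
ft_force: [1.7, -0.6, -1.2]
grip_width: 0.045
```

Call:
arm_command([
  [-3,-1,-2,0.18,8],
  [-6,-3,-4,0.36,8],
  [-8,-5,-4,0.54,8],
  [-9.5,-8,-4,0.72,8],
  [-9.5,-9,-4,0.9,8],
])

```text
time: 17.05
position: [0.633, -0.1402, 0.2264]
tool_rot: [0.604, 0.797, 0.0, 0.002]
ft_force: [0.6, 0.1, 0.0]
grip_width: 0.0791
```

Call:
arm_command([
  [0,0,0,0.18,8],
  [0,0,0,0.36,8],
  [0,0,0,0.49,8],
  [0,0,0,0.49,8],
])

```text
time: 17.55
position: [0.6323, -0.1379, 0.2263]
tool_rot: [0.776, 0.63, 0.001, 0.001]
ft_force: [1.7, -0.7, 0.1]
grip_width: 0.0802
```

```bash
python3 -c "
from h import *
tcp();snap('wrist','w7');snap('scene','s4');snap('top','t4')
z=load('s4');cv2.imwrite('pics/s4c.png',cv2.resize(z['p'][190:350,140:345,::-1],None,fx=3.7,fy=3.7,interpolation=cv2.INTER_CUBIC))"
```

```text
t 17.55 tcp ch [79.8 46.1] z 0.2263 yawY rel 0.11 F ch [ 1.84 -0.3 ] 0.08
```

View pics/w7.png

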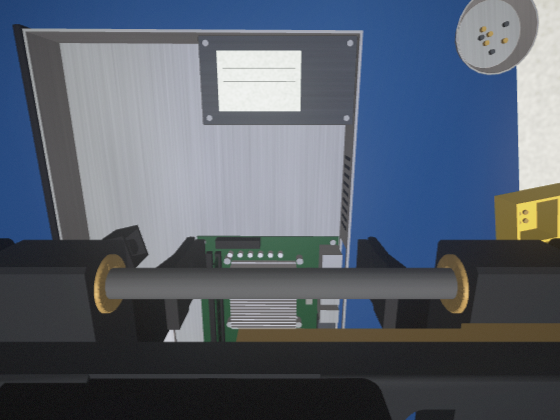

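View pics/s4c.png

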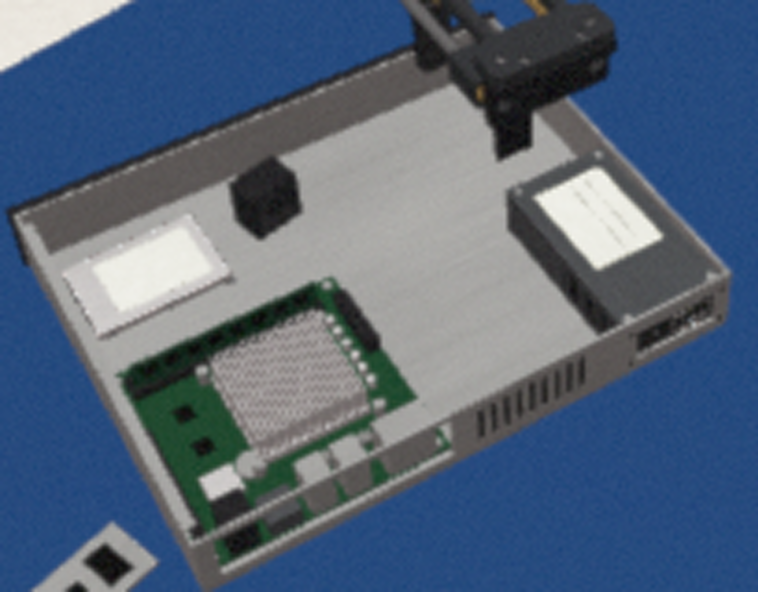

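```bash
python3 -c "
from h import *
z=load('w7');cv2.imwrite('pics/w7c.png',cv2.resize(z['p'][25:140,190:370,::-1],None,fx=4.4,fy=4.4,interpolation=cv2.INTER_CUBIC))
W=lambda x,y,h: np.r_[OR+RC@(np.array([x,y])/1000),h]
f=lambda x,y,h: ((np.array(w2px(z,W(x,y,h)))-[190,25]+.5)*4.4).round(1)
for n,a in dict(rimRL=(152.5,192.5,.056),pRL=(152.5,192.5,.0485),pRR=(152.5,111,.0485),rimRR=(152.5,111,.056),pFR=(2.5,111,.0485),pFL=(2.5,192.5,.0485),rimFL=(2.5,192.5,.056)).items(): print(n,f(*a))
"
```

```text
rimRL [754.6  36.5]
pRL [746.2  45.3]
pRR [722.9 441.3]
rimRR [730.1 442. ]
pFR [ 60.4 439. ]
pFL [38.2 42.4]
rimFL [29.5 33.5]
```

View pics/w7c.png

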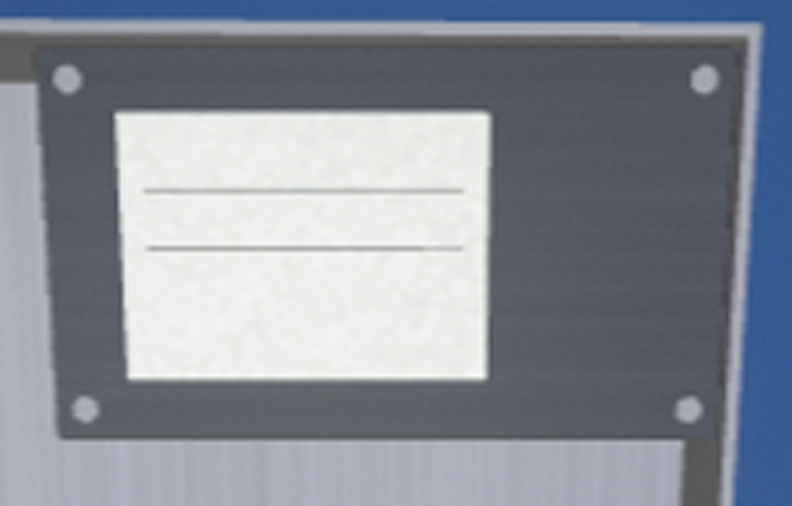

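```bash
python3 -c "
from h import *
tcp();print(robot.hand_in())"
```

```text
t 17.7 tcp ch [79.4 46.2] z 0.2259 yawY rel 0.13 F ch [ 0.19 -0.14] -0.14
the job is handed in; nothing more can be done
None
```

The power supply is pushed into the rear left corner, and I handed the job in at 17.7 s with the hand clear above the chassis.

I pushed the power supply with two spread fingertips, first sideways onto the left side wall, then rearward onto the rear panel. After a look that suggested it might be up to 1 mm off at the rear, I repeated both pushes. There was no gripping or lifting.

**Contact:** in each final press the force rose to about 15–20 N with no further movement. The repeat pushes stopped within 0.2 mm of where the first ones did.

**Wrist camera:** in the last picture the gaps between the power supply's top edges and the wall rims match a flush fit to well under 1 mm, at both the side and the rear. That is about as fine as the picture can show.

**Screw holes:** I did not look at them directly. The scene picture only shows the mains inlet sitting in the panel cutout.

**Other parts:** the motherboard, solid-state drive and fan look unmoved in the pictures. I judged this by eye and did not measure it. No checks failed in the end.

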